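Draw the sample tray out of the drying rack with the pull hook

TASK

Take the pull hook from its wooden rest, hook it over the front lip of the sample tray deep in the low drying rack, and draw the tray out until the spring catch snaps in and it is up against its stop; test the stop with a steady pull of 15 to 20 N, never over 25 N. Touch neither the tray with the gripper nor the fresh plates in it, then lay the hook back in its rest as it was and leave the other things where they stand.

Things in the scene. Friction and masses are not known exactly. Their poses are not given: they have to be found in the camera images.
- rack: Fixed dark steel drying rack, 270 mm deep (x), 185 wide, 136 high; origin: centre of its underside, x from the open mouth to the rear, z up. One bay: floor 30 mm, roof underside 132 mm above the table; open sides, mouth 157 mm wide between posts. Two low rails guide the tray (1 mm play each side).
- rack_mouth (a point): Middle of the mouth at floor height, 135 mm from the rack's centre to -x; axes as the rack's. A bright metal yoke with a black knob, clamped anew for each job anywhere along the roof's middle, straddles the rack: its stop fingers meet the tray's rear ears when the tray's lip (point tray_lip) is 1 to 35 mm out of the mouth; the exact place must be felt.
- tray: Loose pale plastic tray, 160 mm long (x, to the rear), 120 wide, 48 high, 0.3 to 0.55 kg plus 0.38 kg of plates; origin: centre of its underside, on the bay floor. Walls 4 mm, round rim bead 7 mm across. Sliding it takes 2 to 8 N, passing the catch's ridge up to 14 N; the pull drops as the ball falls in, then within 3 mm the stop blocks. The stop bears 25 N of pull at the lip, no more.
- tray_lip (a point): Top middle of the tray's front lip: 78 mm from the tray's centre to -x, 48 mm above its underside; the bead reaches 3.5 mm before and behind this point. At the start 50 to 85 mm inside the mouth. Axes as the tray's.
- catch (a joint): Travel (m) of the spring ball catch on the yoke's right side: 0 to 0.002 while the ball rides on the tray's side strip, lower as it passes the ridge, 0.004 to 0.006 once dropped into the tray's notch, which comes just before the stop.
- hook_grip (a point): Centre of the wooden handle of the pull hook (0.16 kg): 116 mm long (x, towards the hooked end), 24 wide (y), 22 high; z up in use. From the handle's front an 8 mm round steel shank rises, runs level from x = 94 to 170 mm, its axis 14 mm above the handle's, then bends straight down. In the rest it lies as it is used, tip down.
- hook_tip (a point): Lower end of the hook, 170 mm ahead of and 10 mm below the handle's centre: end of the downturned 8 mm round rod. The level shank's underside is 10 mm above the handle's axis, so the tip reaches 20 mm below whatever the shank rests on. Axes as the handle's.
- rest_seat (a point): Where the handle's centre lies in the hook's rest, 58 mm above the table; x along the handle to the hooked end. Rest: fixed dark wooden cradle, base 150x64x14 mm, two forks 12 mm thick at x = -45 and +45 mm, slots 28 mm wide, flared, prongs up to 16 mm above the seat point. The handle is grasped from above between the forks (78 mm free).
- sample_tile_a: Rust-brown sample plate, 45x60x8 mm, lying loose in the tray; origin: centre of its underside, about 65 mm behind the lip, its front edge at least 29 mm behind the lip.
- sample_tile_b: Green sample plate, likewise in the tray.
- jar_ferric: Bystander: brown jar, 69 mm across, 95 high; origin at the centre of its underside.
- jar_green: Bystander: green jar with a red lid, 61 mm across, 85 high; origin at the centre of its underside.
- blue_cup: Bystander: dark blue enamel cup, 80 mm across, 85 high; origin at the centre of its underside.
- steel_wool: Bystander: steel wool pad, 48x63x30 mm; origin at the centre of its underside.
- scraper: Bystander: scraper with a wooden handle, 195 mm long, 19 high; origin at the centre of its underside.
- brush_06: Bystander: brush with a blue tip, 231 mm long, 15 high; origin at the centre of its underside.

How it is judged:
By the outcome, as a careful person would: the job done as asked, in the order asked, and still so for the second after the job is handed in, with the robot touching nothing.
It also fails if it takes over 72 s, if anything falls off the work surface, if the arm or the gripper's body presses on something with over 40 N, if the wrist force passes 120 N, or if a joint passes its speed limit or range.

ROBOT

A 6-joint arm with a two-finger parallel gripper is mounted at the origin on a cart in front of the work surface, level with it; the furniture and walls round the work are solid. World frame = base frame: x ahead of the robot, y to its left, z up, the work surface at z = 0. Lengths are in m, angles in rad, forces in N, time in s.
With the tool pointing down it reaches from about 0.375 to 0.9 m from the base axis. Payload 3.1 kg.
Tool frame: the origin (TCP) lies midway between the tips of the shut fingers; the grasp point (between the pads) lies 19 mm behind it; z points along the fingers, y is the line along which they close (so a half turn about z gives the same grasp; the last joint's range is limited). The gripper opens to 85 mm and grips with 20 to 120 N. Pads are 22 mm wide; open, the fingers measure 114 mm over their backs; the gripper's body (76 mm by 85 mm) begins 54 mm behind the grasp point. The pads swing forward as they close: fully open they stand 13 mm farther back than shut.
Start: joints at [-1.431, 0.527, 1.433, -0, 1.181, -0.178], TCP at [0.195, -0.594, 0.199] pointing down, gripper open.
Joint ranges: [-3.08, 3.08], [-0.75, 2.2], [0.22, 2.44], [-1.43, 4.57], [0, 2.65], [-2.85, 2.85]. Speed limits (rad/s): [2.79, 2.79, 3.14, 3.14, 3.14, 3.14].

INTERFACE

Orientations are given as a unit quaternion [x, y, z, w].
In Python, from workcell import bot gives the robot as it stands. The module is installed in compiled form; this text tells all that it offers.
- The arm moves only by the tool servo_tool, never from a script. Its argument "commands" is a list of rows, each a list of 3 entries, a list of its own where there are three numbers: the opening, from 0 (shut) to 1 (fully open), then the shift along the tool's x, y, z in cm, then the turn about the tool's z in rad. A call has 1 to 8 rows; each row shifts and turns the commanded pose from where the row before left it, along the tool's axes as they then stand; what a row does not reach is not made up. A row lasts 1/10 s, in which the tool goes at most 50 mm and 8.59 degrees, less where a joint would pass 70% of its speed; a pose out of reach is approached as far as the arm can. A call with a gripper value outside its range is refused whole. The fingers move at their own pace and stop on an object; "squeeze" is the grip in N (left out, the last holds). Time passes only in rows, so rows that do not move let the fingers close. It gives the time, the measured TCP pose, the force, the opening and the grip force at its end, in the units of the state.
- bot.get_obs(): the state, without advancing time (a new reading comes with each control period).
- bot.snapshot(name): name is "scene" or "top" or "wrist"; returns (picture, depth): 420x560x3 uint8, red, green, blue; 420x560 float32, m along the optical axis (not along the pixel's ray), 0 where there is no reading.
- bot.calibration(name): a dict with "mtx" (3x3 intrinsics, pixels), "view" (4x4, takes a point from world to camera coordinates); the wrist camera has in their place "mount" (4x4, takes a point from camera to tool coordinates, whose origin is the TCP and whose axes are the flange's). Camera axes: x right, y down, z forward; pixel columns grow to the right and rows downward; lengths in m; the calibration is good to about 2 mm. A picture is of the moment at which its call begins: read the wrist's pose just before it. calibration takes no time and is no camera call.
- bot.hand_in(): hands the job in; it is judged then, once.
The state is a dict: "clock": time; "qpos": joint angles; "dq": joint speeds; "joint_torque": joint torques, N m; "eef_pos": TCP position; "tcp_rot": TCP orientation; "ft_force": force on the tool from outside, world axes, zero at the start; "moment": the same for the moment, N m; "opening": finger opening in m; "finger_force": force on a finger pad.
Only numpy, scipy, OpenCV 4.12 (cv2) and the standard library are available. Lean on these libraries where they do the work, as an engineer would, in place of code of your own. Each camera call takes 0.05 s, during which the arm holds its last target. There are 200 camera calls.

## Working session

There is one attempt and no reset: what is moved stays moved. The work goes in short steps, Python scripts to look and compute and a tool call to move; the robot and the scene stay as the last step left them, time stands still between calls to the robot, and variables do not carry over. Pictures are saved under pics/ and viewed, at most 10 in all, crops included, and the job is handed in when it is done.

Besides the shell and the picture viewer there is one more tool, called after "Call:" as name(argument=value, ...), one argument or row to a line, values as JSON. servo_tool: Moves the arm, as the interface text tells. Its arguments: {"type":"object","properties":{"commands":{"type":"array","items":{"type":"array"}},"squeeze":{"type":"number"}},"required":["commands"]}

```bash
mkdir -p pics; cat > h.py <<'E'
import numpy as np, cv2
from workcell import bot
def snap(n,tag):
    o=bot.get_obs(); im,d=bot.snapshot(n); c=bot.calibration(n)
    cv2.imwrite(f'pics/{tag}.png',im[:,:,::-1]); K=np.array(c['mtx'])
    if 'view' in c: T=np.linalg.inv(np.array(c['view']))
    else:
        from scipy.spatial.transform import Rotation as R
        B=np.eye(4);B[:3,:3]=R.from_quat(o['tcp_rot']).as_matrix();B[:3,3]=o['eef_pos'];T=B@np.array(c['mount'])
    v,u=np.mgrid[0:im.shape[0],0:im.shape[1]]
    p=np.stack([(u-K[0,2])/K[0,0]*d,(v-K[1,2])/K[1,1]*d,d],-1)@T[:3,:3].T+T[:3,3]
    p[d==0]=np.nan
    np.savez(f'pics/{tag}.npz',im=im,d=d,p=p,K=K,T=T); return im,d,p,K,T
E
python3 - <<'E'
from h import *
for n in('scene','top'):
    im,d,p,K,T=snap(n,n+'0'); print(n,K[0],T.round(3).tolist(),(d==0).mean())
o=bot.get_obs();print({k:np.round(v,3).tolist() for k,v in o.items()})
E
```

```text
scene [522.3790739    0.         290.74248842] [[-0.851, -0.2, 0.486, -0.144], [-0.525, 0.362, -0.77, 0.991], [-0.022, -0.91, -0.413, 0.632], [0.0, 0.0, 0.0, 1.0]] 0.2372108843537415
top [420.79866888   0.         279.95687458] [[-0.023, -0.998, 0.066, 0.441], [-1.0, 0.024, 0.001, -0.045], [-0.003, -0.066, -0.998, 1.135], [0.0, 0.0, 0.0, 1.0]] 0.003975340136054422
{'clock': 0.1, 'qpos': [-1.432, 0.528, 1.434, -0.0, 1.181, -0.179], 'dq': [-0.0, -0.001, -0.002, 0.001, -0.001, 0.001], 'joint_torque': [-0.0, -44.331, -17.859, -0.0, 0.004, -0.0], 'eef_pos': [0.195, -0.593, 0.198], 'tcp_rot': [0.987, 0.158, 0.0, -0.001], 'ft_force': [-0.281, -0.512, 0.424], 'moment': [-0.047, 0.004, 0.053], 'finger_force': 0.0, 'opening': 0.085}
```

View pics/top0.png

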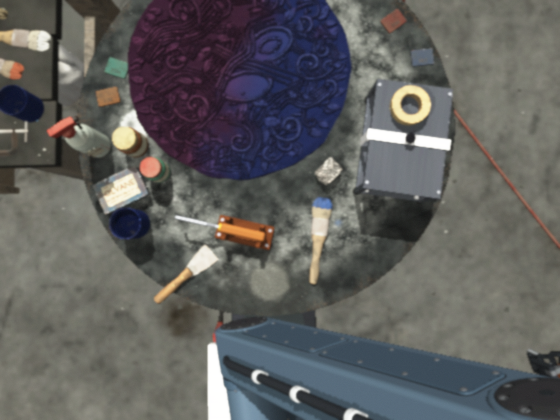

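View pics/scene0.png

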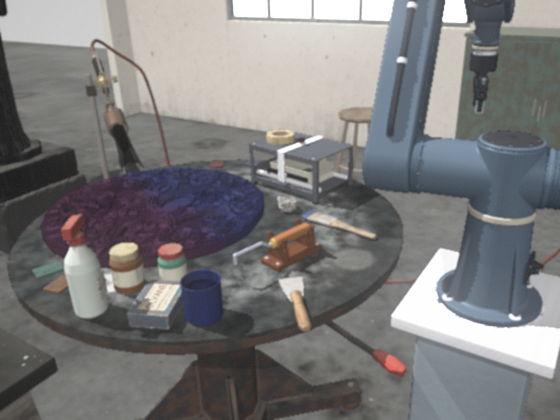

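The top view shows the hook's orange handle at (243,232) with its tip at (178,218), and the rack roof at (405,140) with the white yoke across it at (408,138). A ring lies on the roof at (410,105). In the scene view the rack's bay opens toward the robot or the table centre.

```bash
python3 - <<'E'
from h import *
def rect(pts):
    (c,s,a)=cv2.minAreaRect(pts.astype(np.float32)); b=cv2.boxPoints((c,s,a)); return np.round(c,4),np.round(s,4),b.round(4).tolist()
z=np.load('pics/top0.npz');im,p=z['im'],z['p'];hsv=cv2.cvtColor(im,cv2.COLOR_RGB2HSV)
H,S,V=[hsv[...,i].astype(int) for i in range(3)]
v,u=np.mgrid[0:420,0:560]
win=lambda a,b,c,d:(u>a)&(u<b)&(v>c)&(v<d)
Z=p[...,2]
# roof
m=win(350,470,70,210)&(Z>.125)&(Z<.142); print('roof',m.sum(),rect(p[m][:,:2]),np.median(Z[m]))
m2=win(350,470,70,210)&(Z>.142)&(V>200)&(S<40); print('yoke',m2.sum(),rect(p[m2][:,:2]),np.median(Z[m2]))
# handle: bright orange, high
m=win(200,285,205,255)&(Z>.055)&(Z<.085)&(S>120); print('handle',m.sum(),rect(p[m][:,:2]),np.percentile(Z[m],[5,50,95]))
mb=win(170,222,205,240)&(Z>.055)&(Z<.1); q=p[mb];print('shank',mb.sum(),rect(q[:,:2]),np.percentile(q[:,2],[5,50,95]))
mm=win(205,285,205,260)&(Z>.008)&(Z<.02)&(S>90);print('base',mm.sum(),rect(p[mm][:,:2]))
z=np.load('pics/scene0.npz');im,p=z['im'],z['p'];Z=p[...,2]
hsv=cv2.cvtColor(im,cv2.COLOR_RGB2HSV);H,S,V=[hsv[...,i].astype(int) for i in range(3)]
m=win(225,360,125,205)&(Z>.128)&(Z<.142);print('roofS',rect(p[m][:,:2]))
c=cv2.resize(im[115:285,220:390],None,fx=3.5,fy=3.5,interpolation=cv2.INTER_CUBIC)
t=cv2.resize(np.load('pics/top0.npz')['im'][60:270,170:470],None,fx=2.6,fy=2.6,interpolation=cv2.INTER_CUBIC)
cv2.imwrite('pics/c1.png',c[:,:,::-1]);cv2.imwrite('pics/c2.png',t[:,:,::-1])
E
```

```text
roof 7549 (array([ 0.6606, -0.3542]), array([0.1995, 0.2713]), [[0.510699987411499, -0.4309999942779541], [0.7785000205039978, -0.47440001368522644], [0.8104000091552734, -0.2773999869823456], [0.5425999760627747, -0.23399999737739563]]) 0.13628197016104493
yoke 59 (array([ 0.6561, -0.3558]), array([0.1892, 0.0217]), [[0.6301000118255615, -0.4474000036716461], [0.6514999866485596, -0.45089998841285706], [0.682200014591217, -0.26420000195503235], [0.6607000231742859, -0.2606000006198883]]) 0.14266202679521522
handle 552 (array([0.4445, 0.0577]), array([0.1196, 0.0583]), [[0.4016000032424927, 0.006899999920278788], [0.45809999108314514, -0.007400000002235174], [0.48750001192092896, 0.10849999636411667], [0.4309999942779541, 0.12280000001192093]]) [0.06241239 0.06833196 0.07443725]
shank 180 (array([0.4716, 0.1572]), array([0.13  , 0.0367]), [[0.42640000581741333, 0.10700000077486038], [0.4593999981880188, 0.09080000221729279], [0.5169000029563904, 0.20739999413490295], [0.4839000105857849, 0.22360000014305115]]) [0.06088928 0.07304594 0.07716558]
base 652 (array([0.4436, 0.0541]), array([0.1482, 0.0638]), [[0.3944999873638153, -0.009999999776482582], [0.4564000070095062, -0.025599999353289604], [0.4925999939441681, 0.11810000240802765], [0.43070000410079956, 0.13369999825954437]])
roofS (array([ 0.6626, -0.3488]), array([0.1999, 0.2785]), [[0.5091000199317932, -0.42500001192092896], [0.7839999794960022, -0.4697999954223633], [0.8162000179290771, -0.272599995136261], [0.5412999987602234, -0.22769999504089355]])
```

View pics/c1.png

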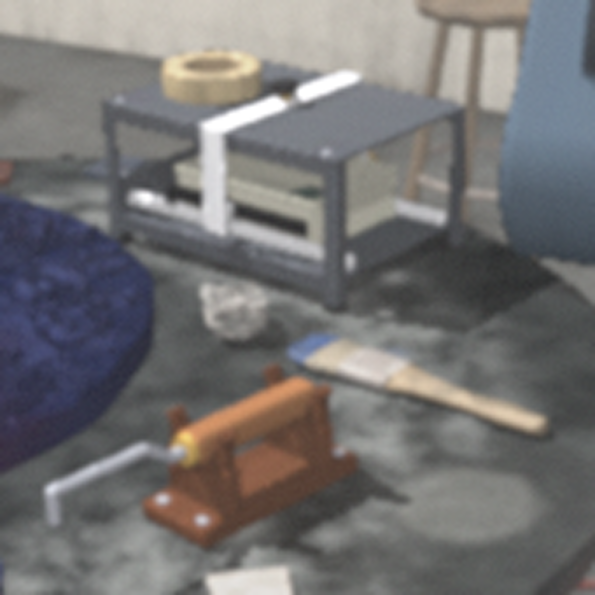

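View pics/c2.png

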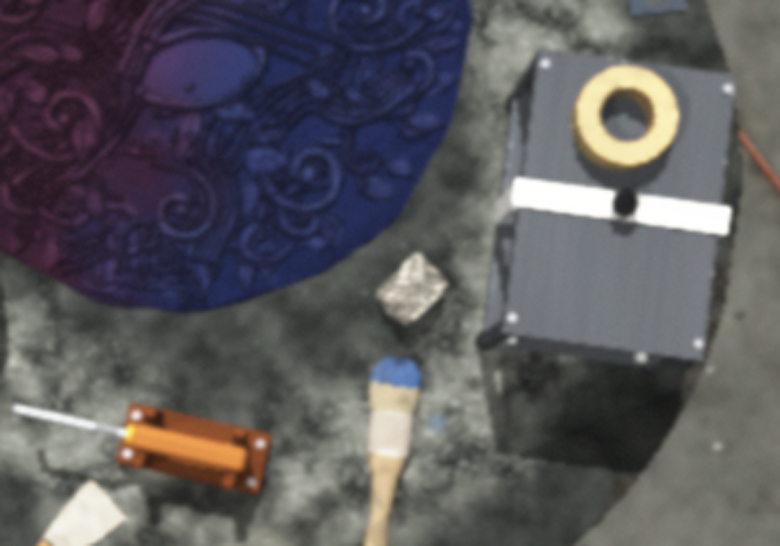

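Close-up c1 shows the pale tray inside the rack, with its front corner near (325,215) and the open mouth facing right, toward the robot. The brush and steel wool lie in front of the rack, away from the mouth. In c2 the rest's axis runs from (255,460) to the tip at (15,408), and the roof's screws are at (545,62), (728,88), (512,318) and (698,343). I'll move over the rest and refine with the wrist camera.

Call:
servo_tool(
  commands=[
    [1,[3.1,-3.8,0],0],
    [1,[3.1,-3.8,0],0],
    [1,[3.1,-3.8,0],0],
    [1,[3.1,-3.8,0],0],
    [1,[3.1,-3.8,0],0],
    [1,[3.1,-3.8,0],0],
    [1,[3.1,-3.8,0],0],
    [1,[3.1,-3.8,0],0],
  ],
)

```text
clock: 0.9
eef_pos: [0.3361, -0.2254, 0.1993]
tcp_rot: [0.987, 0.158, 0.0, -0.0]
ft_force: [0.4, 0.2, -0.1]
opening: 0.0855
finger_force: 0.0
```

Call:
servo_tool(
  commands=[
    [1,[3.1,-3.8,0],0],
    [1,[3.1,-3.8,0],0],
    [1,[3.1,-3.8,0],0],
    [1,[3.1,-3.8,0],0],
    [1,[3.1,-3.8,0],0],
    [1,[1.5,-1.9,0],0],
    [1,[0,0,-3],0],
    [1,[0,0,-3],0],
  ],
)

```text
clock: 1.7
eef_pos: [0.4311, 0.0257, 0.2591]
tcp_rot: [0.987, 0.16, -0.002, -0.001]
ft_force: [0.9, -0.3, 0.2]
opening: 0.0853
finger_force: 0.0
```

Call:
servo_tool(
  commands=[
    [1,[0,0,0],-0.145],
    [1,[0,0,0],-0.145],
    [1,[0,0,0],-0.145],
    [1,[0,0,0],-0.145],
    [1,[0,0,0],-0.145],
    [1,[0,0,0],-0.145],
    [1,[0,0,0],-0.14],
    [1,[0,0,0],0],
  ],
)

```text
clock: 2.5
eef_pos: [0.4317, 0.0243, 0.2592]
tcp_rot: [0.788, 0.616, -0.0, -0.0]
ft_force: [-0.2, -0.3, 1.2]
opening: 0.0852
finger_force: 0.0
```

```bash
python3 - <<'E'
from h import *
im,d,p,K,T=snap('wrist','w1'); print(K[0],T.round(3).tolist(),(d==0).mean())
z=np.load('pics/scene0.npz');im,p=z['im'],z['p']
R=np.array([[np.cos(-.161),-np.sin(-.161)],[np.sin(-.161),np.cos(-.161)]]); c=np.array([.6606,-.354])
q=(p[...,:2]-c)@R; Z=p[...,2]
hsv=cv2.cvtColor(im,cv2.COLOR_RGB2HSV)
m=(abs(q[...,0])<.13)&(abs(q[...,1])<.075)&(Z>.045)&(Z<.1)&(hsv[...,2]>120)
print('tray pts',m.sum(),'x pct',np.percentile(q[m][:,0],[0,2,5,10,50,95]).round(4),'y',np.percentile(q[m][:,1],[2,50,98]).round(4),'z',np.percentile(Z[m],[2,50,98]).round(4))
E
```

```text
[293.43850067   0.         280.84092178] [[0.971, -0.23, -0.069, 0.449], [-0.24, -0.931, -0.277, 0.095], [-0.001, 0.285, -0.958, 0.434], [0.0, 0.0, 0.0, 1.0]] 0.004030612244897959
tray pts 542 x pct [-0.1026 -0.084  -0.083  -0.082  -0.0425  0.0759] y [-0.0563  0.0125  0.0696] z [0.0461 0.0651 0.079 ]
```

View pics/w1.png

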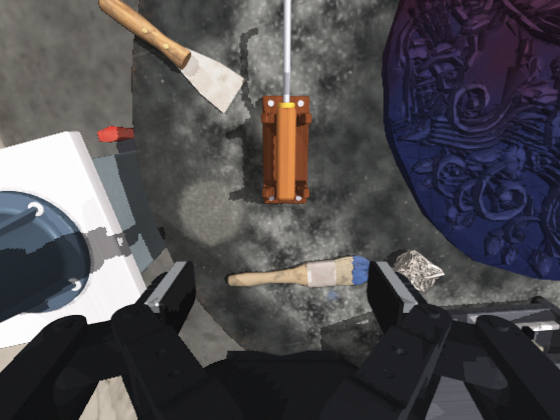

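The wrist view shows the handle, running from about (287,100) to (287,198), with the shank going up to (287,0); the rest base corners are around (264,97) and (309,203).

```bash
python3 - <<'E'
from h import *
z=np.load('pics/w1.npz');im,p,K,T=z['im'],z['p'],z['K'],z['T']
hsv=cv2.cvtColor(im,cv2.COLOR_RGB2HSV);H,S,V=[hsv[...,i].astype(int) for i in range(3)]
v,u=np.mgrid[0:420,0:560];w=(u>255)&(u<315)&(v>85)&(v<210);Z=p[...,2]
print('hsv',hsv[150,[270,285,292]].tolist(),p[150,[270,286,290]].round(3).tolist())
def ray(uv,h):
    d=np.array([(uv[...,0]-K[0,2])/K[0,0],(uv[...,1]-K[1,2])/K[1,1],np.ones(uv.shape[:-1])]).T@T[:3,:3].T
    return T[:3,3]+d*((h-T[2,3])/d[:,2])[:,None]
m=w&(Z>.064)&(Z<.08)&(V>150)&(S>120)
uv=np.argwhere(m)[:,::-1].astype(float);q=ray(uv,.067);r=cv2.minAreaRect(q[:,:2].astype(np.float32));print('handle',r,cv2.boxPoints(r).round(4).tolist())
m=w&(Z>.005)&(Z<.022)&(S>110)&((H<12)|(H>170))
r=cv2.minAreaRect(p[m][:,:2].astype(np.float32));print('base',r,cv2.boxPoints(r).round(4).tolist())
m=(u>270)&(u<300)&(v<85)&(Z>.05)&(Z<.085)
uv=np.argwhere(m)[:,::-1].astype(float);q=ray(uv,.074)[:,:2];l=cv2.fitLine(q.astype(np.float32),cv2.DIST_L2,0,.01,.01).ravel();print('shank',l,np.degrees(np.arctan2(l[1],l[0])),np.median(Z[m]))
# rack roof from top view, dark top by height and ray
z=np.load('pics/top0.npz');p=z['p'];im=z['im'];Z=p[...,2]
m=((u>350)&(u<470)&(v>70)&(v<210)&(abs(Z-.136)<.004)).astype(np.uint8)
m=cv2.morphologyEx(cv2.morphologyEx(m,cv2.MORPH_CLOSE,np.ones((25,25))),cv2.MORPH_OPEN,np.ones((9,9)))
K,T=z['K'],z['T'];uv=np.argwhere(m>0)[:,::-1].astype(float);q=ray(uv,.136);r=cv2.minAreaRect(q[:,:2].astype(np.float32));print('roof',r,cv2.boxPoints(r).round(4).tolist())
E
```

```text
hsv [[10, 166, 77], [13, 168, 208], [13, 167, 228]] [[0.425, 0.064, 0.013], [0.447, 0.064, 0.07], [0.452, 0.063, 0.069]]
handle ((0.4484398066997528, 0.05934218317270279), (0.11626599729061127, 0.05252114683389664), 76.12489318847656) [[0.4090000092983246, 0.009200000204145908], [0.46000000834465027, -0.0034000000450760126], [0.4878999888896942, 0.10949999839067459], [0.43689998984336853, 0.12210000306367874]]
base ((0.4448506236076355, 0.0563504695892334), (0.1488066017627716, 0.0630531907081604), 75.87898254394531) [[0.3961000144481659, -0.008100000210106373], [0.45730000734329224, -0.023499999195337296], [0.4936000108718872, 0.12080000340938568], [0.4323999881744385, 0.13619999587535858]]
shank [0.24241011 0.9701739  0.4747539  0.17743433] 75.97117 0.07546892981256423
roof ((0.6600262522697449, -0.3537411391735077), (0.2001289427280426, 0.2698720395565033), 80.71161651611328) [[0.510699987411499, -0.43070000410079956], [0.7770000100135803, -0.47429999709129333], [0.8093000054359436, -0.2768000066280365], [0.5429999828338623, -0.23319999873638153]]
```

Call:
servo_tool(
  commands=[
    [1,[3.4,0.5,0],0],
    [1,[0,0,3],0],
    [1,[0,0,4],0],
    [1,[0,0,4],0],
    [1,[0,0,4],0],
    [1,[0,0,3],0],
    [1,[0,0,0],0],
    [1,[0,0,0],0],
  ],
)

```text
clock: 3.35
eef_pos: [0.4452, 0.056, 0.0794]
tcp_rot: [0.788, 0.616, -0.0, -0.0]
ft_force: [1.1, 0.3, -0.5]
opening: 0.0852
finger_force: 0.0
```

Call:
servo_tool(
  commands=[
    [1,[0,0,2],0],
    [1,[0,0,2],0],
    [1,[0,0,0],0],
    [0.2,[0,0,0],0],
    [0.2,[0,0,0],0],
    [0.2,[0,0,0],0],
    [0,[0,0,0],0],
    [0,[0,0,0],0],
  ],
  squeeze=90,
)

```text
clock: 4.15
eef_pos: [0.4454, 0.056, 0.0399]
tcp_rot: [0.788, 0.616, 0.0, 0.0]
ft_force: [0.7, 0.7, 0.4]
opening: 0.0124
finger_force: 0.0
```

Call:
servo_tool(
  commands=[
    [0,[0,0,0],0],
    [0,[0,0,0],0],
    [0,[0,0,0],0],
    [0,[0,0,0],0],
  ],
)

```text
clock: 4.55
eef_pos: [0.4451, 0.0561, 0.0393]
tcp_rot: [0.788, 0.616, -0.0, -0.0]
ft_force: [0.6, 0.5, -0.1]
opening: 0.0003
finger_force: 0.0
```

```bash
python3 - <<'E'
from h import *
o=bot.get_obs();print(o['eef_pos'],o['opening'],o['finger_force'],o['ft_force'])
a=snap('scene','s2')[0];b=snap('wrist','w2')[0]
A=cv2.resize(a[160:320,210:370],(400,400),interpolation=cv2.INTER_CUBIC);B=cv2.resize(b,(400,300));B=np.vstack([B,np.zeros((100,400,3),np.uint8)])
cv2.imwrite('pics/m2.png',np.hstack([A,B])[:,:,::-1])
E
```

```text
[0.44506195 0.05605463 0.03933081] 0.0003196360509477733 0.0 [ 0.63126944  0.53999586 -0.09567306]
```

View pics/m2.png

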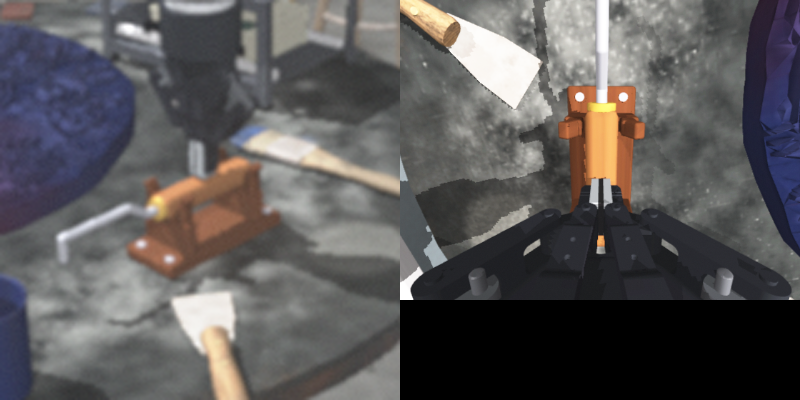

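The scene half shows the fingers ending at the handle's top at about (197,170). The wrist half shows the shut fingers' tips at (600,182) over the handle, which still lies in the rest. I'll check the real fingertip height from depth.

```bash
python3 - <<'E'
from h import *
z=np.load('pics/s2.npz');p=z['p'];im=z['im']
for r in range(210,245,3):
    c=range(284,296,3); print(r,[(p[r,k].round(3).tolist(),im[r,k].tolist()) for k in c])
z=np.load('pics/w2.npz');p=z['p'];im=z['im']
for r in range(225,300,8): print(r,[(p[r,k].round(3).tolist(),im[r,k].tolist()) for k in (274,278,284,288)])
E
```

```text
210 [([0.459, 0.065, 0.122], [67, 68, 71]), ([0.452, 0.063, 0.123], [62, 61, 66]), ([0.439, 0.07, 0.129], [63, 62, 64]), ([0.446, 0.046, 0.118], [56, 57, 59])]
213 [([0.458, 0.067, 0.116], [73, 75, 77]), ([0.452, 0.064, 0.116], [61, 60, 64]), ([0.44, 0.069, 0.121], [65, 66, 70]), ([0.433, 0.068, 0.122], [61, 60, 62])]
216 [([0.585, -0.127, -0.002], [83, 84, 85]), ([0.453, 0.063, 0.107], [116, 118, 120]), ([0.44, 0.07, 0.113], [85, 85, 89]), ([0.435, 0.065, 0.112], [60, 60, 62])]
219 [([0.574, -0.11, -0.002], [84, 86, 85]), ([0.45, 0.068, 0.103], [156, 159, 164]), ([0.441, 0.069, 0.105], [159, 163, 168]), ([0.434, 0.066, 0.105], [60, 59, 61])]
222 [([0.566, -0.096, -0.003], [87, 87, 89]), ([0.45, 0.068, 0.095], [152, 154, 157]), ([0.443, 0.066, 0.096], [161, 165, 170]), ([0.436, 0.065, 0.097], [61, 58, 60])]
225 [([0.552, -0.076, -0.0], [84, 83, 83]), ([0.45, 0.067, 0.086], [150, 151, 157]), ([0.444, 0.065, 0.087], [161, 165, 169]), ([0.434, 0.067, 0.09], [63, 61, 64])]
228 [([0.545, -0.064, -0.002], [80, 81, 81]), ([0.452, 0.066, 0.078], [144, 148, 153]), ([0.445, 0.064, 0.078], [163
[... 1847 characters left out ...]
[95, 96, 97]), ([0.45, 0.066, 0.092], [191, 194, 198])]
273 [([0.444, 0.067, 0.1], [191, 194, 198]), ([0.446, 0.067, 0.1], [55, 56, 57]), ([0.449, 0.067, 0.101], [66, 66, 68]), ([0.45, 0.066, 0.1], [191, 195, 198])]
281 [([0.445, 0.068, 0.107], [192, 194, 198]), ([0.446, 0.066, 0.106], [42, 40, 40]), ([0.448, 0.066, 0.107], [35, 33, 35]), ([0.45, 0.066, 0.106], [148, 151, 154])]
289 [([0.445, 0.068, 0.114], [44, 45, 51]), ([0.445, 0.064, 0.109], [35, 33, 36]), ([0.448, 0.064, 0.109], [37, 34, 37]), ([0.45, 0.067, 0.114], [44, 45, 51])]
297 [([0.445, 0.068, 0.119], [46, 46, 52]), ([0.444, 0.06, 0.108], [35, 34, 37]), ([0.447, 0.061, 0.109], [33, 33, 35]), ([0.45, 0.067, 0.119], [43, 43, 49])]
```

Call:
servo_tool(
  commands=[
    [0,[0,0,-3],0],
    [0,[0,0,-4],0],
    [0,[0,0,-3],0],
    [0,[0,0,0],0],
  ],
)

```text
clock: 5.05
eef_pos: [0.448, 0.0558, 0.1428]
tcp_rot: [0.788, 0.616, 0.003, 0.003]
ft_force: [0.8, 0.4, -0.1]
opening: 0.0003
finger_force: 0.0
```

```bash
python3 - <<'E'
from h import *
o=bot.get_obs();t=o['eef_pos'];print(t,o['ft_force'])
v,u=np.mgrid[0:420,0:560]
for n in('scene','wrist'):
    im,d,p,K,T=snap(n,n+'3'); q=p-t
    m=(np.hypot(q[...,0],q[...,1])<.03)&(p[...,2]>.09); 
    print(n,m.sum(),np.percentile(p[m][:,2],[0,1,5,50]).round(4))
    b=m&(im.min(-1)>130)&(p[...,2]<t[2]+.09); print(' pad',b.sum(),p[b].min(0).round(4),p[b].max(0).round(4), u[b].min(),u[b].max(),v[b].min(),v[b].max())
    if n=='scene': A=cv2.resize(im[100:260,210:370],(560,560),interpolation=cv2.INTER_CUBIC);cv2.imwrite('pics/m3.png',A[:,:,::-1])
E
```

```text
[0.44801923 0.05579698 0.14280356] [ 0.84524136  0.43559931 -0.11322251]
scene 876 [0.174  0.1785 0.1873 0.251 ]
 pad 80 [0.4416 0.0563 0.1782] [0.4648 0.0716 0.2182] 281 289 171 189
wrist 25321 [0.1763 0.1841 0.2016 0.2537]
 pad 788 [0.4419 0.0447 0.1763] [0.4547 0.0687 0.2212] 265 296 250 348
```

View pics/m3.png

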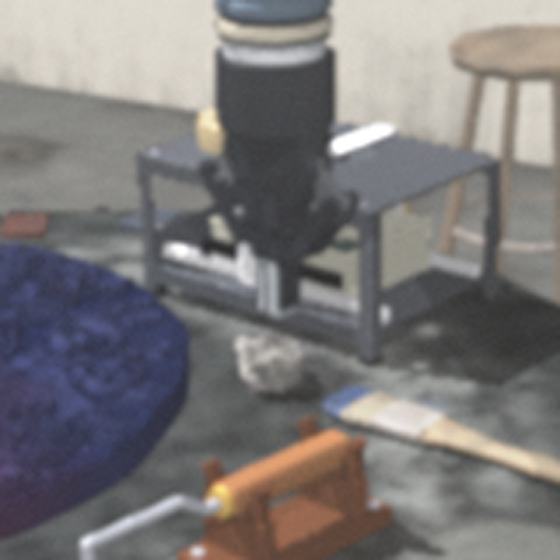

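The fingers' tips really end about 35 mm above the reported TCP: both cameras give tips at z of about 0.176 against a reported 0.142. The lateral position agrees. The handle is undisturbed, so I'll regrasp about 35 mm lower.

Call:
servo_tool(
  commands=[
    [1,[0,0,0],0],
    [1,[0,0,0],0],
    [1,[0,0,0],0],
    [1,[0,0,0],0],
    [1,[0,0,0],0],
    [1,[0,0,3],0],
    [1,[0,0,3],0],
    [1,[0,0,0],0],
  ],
)

```text
clock: 5.95
eef_pos: [0.4425, 0.0563, 0.0768]
tcp_rot: [0.788, 0.616, -0.003, -0.003]
ft_force: [-1.3, -0.3, -0.2]
opening: 0.0854
finger_force: 0.0
```

Call:
servo_tool(
  commands=[
    [1,[0,0,2],0],
    [1,[0,0,2],0],
    [1,[0,0,1.5],0],
    [1,[0,0,1],0],
    [1,[0,0,0],0],
    [1,[0,0,0],0],
  ],
)

```text
clock: 6.55
eef_pos: [0.4456, 0.056, 0.015]
tcp_rot: [0.788, 0.616, 0.0, 0.0]
ft_force: [-0.5, 0.3, 1.1]
opening: 0.0856
finger_force: 0.0
```

Call:
servo_tool(
  commands=[
    [1,[0,0,0.6],0],
    [1,[0,0,0.5],0],
    [1,[0,0,0],0],
    [0,[0,0,0],0],
    [0,[0,0,0],0],
    [0,[0,0,0],0],
    [0,[0,0,0],0],
    [0,[0,0,0],0],
  ],
  squeeze=90,
)

```text
clock: 7.35
eef_pos: [0.4452, 0.056, 0.0037]
tcp_rot: [0.788, 0.616, 0.0, 0.0]
ft_force: [0.9, 1.1, 4.2]
opening: 0.0232
finger_force: 88.2
```

Call:
servo_tool(
  commands=[
    [0,[0,0,0],0],
    [0,[0,0,0],0],
    [0,[0,0,0],0],
    [0,[0,0,0],0],
  ],
)

```text
clock: 7.75
eef_pos: [0.4452, 0.0561, 0.0037]
tcp_rot: [0.788, 0.616, 0.0, 0.0]
ft_force: [-1.0, 0.1, 5.0]
opening: 0.0231
finger_force: 88.4
```

Call:
servo_tool(
  commands=[
    [0,[0,0,-1],0],
    [0,[0,0,-2],0],
    [0,[0,0,-3],0],
    [0,[0,0,-4],0],
    [0,[0,0,-4],0],
    [0,[0,0,-1.5],0],
    [0,[0,0,0],0],
    [0,[0,0,0],0],
  ],
)

```text
clock: 8.55
eef_pos: [0.4444, 0.0562, 0.1582]
tcp_rot: [0.788, 0.616, -0.0, -0.0]
ft_force: [0.2, -0.2, -2.3]
opening: 0.0229
finger_force: 88.3
```

```bash
python3 - <<'E'
from h import *
def ray(uv,h,K,T):
    uv=np.atleast_2d(np.array(uv,float))
    d=np.array([(uv[:,0]-K[0,2])/K[0,0],(uv[:,1]-K[1,2])/K[1,1],np.ones(len(uv))]).T@T[:3,:3].T
    return T[:3,3]+d*((h-T[2,3])/d[:,2])[:,None]
z=np.load('pics/top0.npz');s=np.array([(545,62),(728,88),(512,318),(698,343)])/2.6+[170,60]
q=ray(s,.137,z['K'],z['T'])[:,:2];print('screws',q.round(4).tolist(),'mean',q.mean(0).round(4))
for a,b in((2,0),(3,1)): print(np.degrees(np.arctan2(*(q[b]-q[a])[::-1])),np.linalg.norm(q[b]-q[a]))
print(np.linalg.norm(q[0]-q[1]))
o=bot.get_obs();t=o['eef_pos'];print(t)
im,d,p,K,T=snap('scene','s4')
R=76*np.pi/180;ux=np.array([np.cos(R),np.sin(R)])
rel=(p[...,:2]-t[:2]);a=rel@ux;l=rel@np.array([-ux[1],ux[0]])
m=(a>.1)&(a<.2)&(abs(l)<.03)&(p[...,2]>.1);print('hook',m.sum(),'x max',np.percentile(a[m],[50,95,99]),'lat',np.median(l[m]),'z',np.percentile(p[m][:,2],[1,5,50,95,99]))
for lo in(.1,.12,.14,.16):
    k=m&(a>lo)&(a<lo+.02);print(lo,k.sum(),np.median(l[k]),np.percentile(p[k][:,2],[5,50,95]))
E
```

```text
screws [[0.7936, -0.2915], [0.7648, -0.4604], [0.5548, -0.2519], [0.5278, -0.4211]] mean [ 0.6602 -0.3562]
-9.407176501997203 0.2420545198030504
-9.412124327808813 0.2402526668443637
0.17132608031907393
[0.44438559 0.05616743 0.15823228]
hook 152 x max [0.15262043 0.1754639  0.17671103] lat 0.0014677812885380021 z [0.20449268 0.20863668 0.22725433 0.23072224 0.23150335]
0.1 29 0.001453553634309107 [0.22436526 0.22808084 0.23042259]
0.12 29 0.001704664123369297 [0.22306212 0.22883237 0.23101243]
0.14 31 0.001289614144978938 [0.22407526 0.22827528 0.23091559]
0.16 63 0.001224311754294726 [0.20601075 0.22256407 0.23033681]
```

Call:
servo_tool(
  commands=[
    [0,[-2.7,-0.3,0],0],
    [0,[-4.7,-0.5,0],0],
    [0,[-4.7,-0.5,0],0],
    [0,[-4.7,-0.5,0],0],
    [0,[-4.7,-0.5,0],0],
    [0,[-4.7,-0.5,0],0],
    [0,[-4.7,-0.5,0],0],
    [0,[-4.7,-0.5,0],0],
  ],
)

```text
clock: 9.4
eef_pos: [0.3207, -0.281, 0.1568]
tcp_rot: [0.788, 0.616, 0.0, -0.002]
ft_force: [1.7, -0.6, -1.7]
opening: 0.0227
finger_force: 88.2
```

Call:
servo_tool(
  commands=[
    [0,[-2,0,0],0.08],
    [0,[0,0,0],0.14],
    [0,[0,0,0],0.14],
    [0,[0,0,0],0.14],
    [0,[0,0,0],0.14],
    [0,[0,0,0],0.14],
    [0,[0,0,0],0.14],
    [0,[0,0,0],0.14],
  ],
)

```text
clock: 10.2
eef_pos: [0.3169, -0.2985, 0.1566]
tcp_rot: [0.991, 0.131, -0.001, -0.002]
ft_force: [-0.6, -0.7, -2.4]
opening: 0.0223
finger_force: 88.2
```

Call:
servo_tool(
  commands=[
    [0,[0,0,0],0.14],
    [0,[0,0,0],0.14],
    [0,[0,0,0],0.1],
    [0,[0,0,0],0.05],
    [0,[0,0,0],0],
    [0,[0,0,0],0],
    [0,[0,0,0],0],
  ],
)

```text
clock: 10.9
eef_pos: [0.3175, -0.2994, 0.1577]
tcp_rot: [0.997, -0.081, -0.001, -0.001]
ft_force: [-0.0, -0.1, -1.8]
opening: 0.0227
finger_force: 88.2
```

Call:
servo_tool(
  commands=[
    [0,[0,0,2.5],0],
    [0,[0,0,3.5],0],
    [0,[0,0,3.5],0],
    [0,[0,0,1.6],0],
    [0,[0,0,0],0],
    [0,[0,0,0],0],
  ],
)

```text
clock: 11.5
eef_pos: [0.3178, -0.2999, 0.0474]
tcp_rot: [0.997, -0.081, -0.0, -0.0]
ft_force: [-0.1, 0.0, -1.1]
opening: 0.0229
finger_force: 88.3
```

Call:
servo_tool(
  commands=[
    [0,[1.5,0,0],0],
    [0,[2,0,0],0],
    [0,[2,0,0],0],
    [0,[2,0,0],0],
    [0,[2,0,0],0],
    [0,[1.5,0,0],0],
    [0,[0,0,0],0],
    [0,[0,0,0],0],
  ],
)

```text
clock: 12.3
eef_pos: [0.4263, -0.3174, 0.0484]
tcp_rot: [0.997, -0.081, 0.0, 0.0]
ft_force: [0.1, 0.8, -1.3]
opening: 0.0227
finger_force: 88.3
```

```bash
python3 - <<'E'
from h import *
o=bot.get_obs();t=o['eef_pos']
a=np.radians(-9.38);ux=np.array([np.cos(a),np.sin(a)]);uy=np.array([-ux[1],ux[0]]);M=np.array([.527,-.3342])
print(t,(t[:2]-M)@ux,(t[:2]-M)@uy,o['ft_force'])
im,d,p,K,T=snap('scene','s5')
x=(p[...,:2]-M)@ux;y=(p[...,:2]-M)@uy;Z=p[...,2];V=im.max(-1)
i=(x>.01)&(x<.14)&(abs(y)<.075)
m=i&(abs(y)<.03)&(Z>.095)&(Z<.13);print('hook',m.sum(),np.percentile(x[m],[1,50,95,99]) if m.any() else '',np.median(y[m]),np.percentile(Z[m],[2,50,98]))
m=i&(Z>.045)&(Z<.088)&(V>110)
for lo,hi in((-.065,-.05),(-.05,-.03),(-.03,-.01),(-.01,.01),(.01,.03),(.03,.05),(.05,.07)):
    k=m&(y>lo)&(y<hi)
    if k.sum()>3:print(lo,k.sum(),'x',np.percentile(x[k],[2,10,50]).round(4),'z',np.percentile(Z[k],[5,50,95]).round(4))
A=cv2.resize(im[125:225,235:375],(784,560),interpolation=cv2.INTER_CUBIC);cv2.imwrite('pics/m5.png',A[:,:,::-1])
E
```

```text
[ 0.42628307 -0.31744853  0.04841773] -0.10210043346081442 0.00011248760928098148 [ 0.12157915  0.79978998 -1.28616079]
hook 14 [0.01082409 0.01725334 0.02846506 0.02990335] 0.004231616219697534 [0.11494974 0.11791946 0.1212828 ]
-0.065 42 x [0.0536 0.0548 0.0897] z [0.0496 0.0664 0.0778]
-0.05 64 x [0.0497 0.0524 0.0566] z [0.0481 0.0675 0.0782]
-0.03 39 x [0.0506 0.0518 0.0545] z [0.0479 0.0638 0.0781]
-0.01 43 x [0.0499 0.052  0.0545] z [0.047  0.0617 0.0771]
0.01 17 x [0.0515 0.0516 0.0535] z [0.0476 0.0631 0.0766]
0.05 176 x [0.0525 0.0544 0.085 ] z [0.0521 0.0678 0.0783]
```

View pics/m5.png

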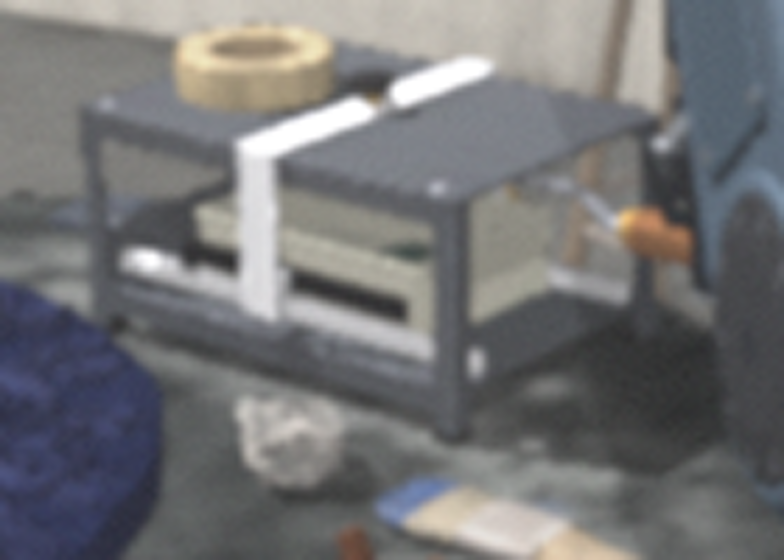

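The view shows the hook's shank entering the mouth at about (590,200) over the tray's pale front wall, with the tray front at rack depth of about 52 mm. The tip is about 15 mm behind the lip. Now I'll lower it.

Call:
servo_tool(
  commands=[
    [0,[0,0,1],0],
    [0,[0,0,1],0],
    [0,[0,0,0.7],0],
    [0,[0,0,0.5],0],
    [0,[0,0,0],0],
    [0,[0,0,0],0],
  ],
)

```text
clock: 12.95
eef_pos: [0.4262, -0.3174, 0.0151]
tcp_rot: [0.997, -0.081, -0.0, -0.0]
ft_force: [-0.7, 0.6, -2.0]
opening: 0.0229
finger_force: 88.4
```

Call:
servo_tool(
  commands=[
    [0,[-0.2,0,0],0],
    [0,[-0.2,0,0],0],
    [0,[-0.2,0,0],0],
    [0,[0,0,0],0],
  ],
)

```text
clock: 13.35
eef_pos: [0.42, -0.3164, 0.0156]
tcp_rot: [0.997, -0.081, -0.0, -0.0]
ft_force: [-0.5, -0.1, -2.2]
opening: 0.0227
finger_force: 88.4
```

Call:
servo_tool(
  commands=[
    [0,[-0.2,0,0],0],
    [0,[-0.2,0,0],0],
    [0,[-0.2,0,0],0],
    [0,[-0.2,0,0],0],
    [0,[-0.2,0,0],0],
    [0,[-0.2,0,0],0],
  ],
)

```text
clock: 13.95
eef_pos: [0.4106, -0.3159, 0.0158]
tcp_rot: [0.997, -0.081, 0.002, 0.001]
ft_force: [6.7, 0.2, -4.1]
opening: 0.0228
finger_force: 88.2
```

Call:
servo_tool(
  commands=[
    [0,[-0.3,0,0],0],
    [0,[-0.3,0,0],0],
    [0,[-0.4,0,0],0],
    [0,[-0.4,0,0],0],
    [0,[-0.4,0,0],0],
    [0,[-0.4,0,0],0],
    [0,[-0.4,0,0],0],
    [0,[-0.4,0,0],0],
  ],
)

```text
clock: 14.75
eef_pos: [0.381, -0.3112, 0.0158]
tcp_rot: [0.997, -0.081, 0.002, 0.002]
ft_force: [7.4, 0.4, -1.7]
opening: 0.0227
finger_force: 88.2
```

Call:
servo_tool(
  commands=[
    [0,[-0.1,0,0],0],
    [0,[-0.1,0,0],0],
    [0,[-0.1,0,0],0],
    [0,[-0.1,0,0],0],
  ],
)

```text
clock: 15.15
eef_pos: [0.3766, -0.3103, 0.0157]
tcp_rot: [0.997, -0.081, 0.001, 0.001]
ft_force: [5.7, -0.5, -2.2]
opening: 0.0226
finger_force: 88.2
```

Call:
servo_tool(
  commands=[
    [0,[-0.15,0,0],0],
    [0,[-0.15,0,0],0],
    [0,[-0.15,0,0],0],
    [0,[-0.15,0,0],0],
    [0,[-0.1,0,0],0],
    [0,[-0.1,0,0],0],
    [0,[0,0,0],0],
  ],
)

```text
clock: 15.85
eef_pos: [0.3704, -0.3109, 0.0159]
tcp_rot: [0.997, -0.081, 0.003, 0.003]
ft_force: [9.9, -0.5, -3.5]
opening: 0.0227
finger_force: 88.2
```

Call:
servo_tool(
  commands=[
    [0,[-0.05,0,0],0],
    [0,[-0.05,0,0],0],
    [0,[0,0,0],0],
  ],
)

```text
clock: 16.15
eef_pos: [0.3701, -0.3112, 0.016]
tcp_rot: [0.997, -0.081, 0.004, 0.003]
ft_force: [12.5, -0.8, -4.5]
opening: 0.0229
finger_force: 88.2
```

Call:
servo_tool(
  commands=[
    [0,[-0.05,0,0],0],
    [0,[0,0,0],0],
    [0,[0,0,0],0],
  ],
)

```text
clock: 16.45
eef_pos: [0.3698, -0.3113, 0.016]
tcp_rot: [0.997, -0.081, 0.004, 0.004]
ft_force: [12.3, -1.1, -4.9]
opening: 0.0227
finger_force: 88.2
```

Call:
servo_tool(
  commands=[
    [0,[-0.05,0,0],0],
    [0,[0,0,0],0],
    [0,[0,0,0],0],
  ],
)

```text
clock: 16.75
eef_pos: [0.3685, -0.3106, 0.0159]
tcp_rot: [0.997, -0.081, 0.003, 0.003]
ft_force: [9.2, -1.6, -3.7]
opening: 0.0227
finger_force: 88.3
```

Call:
servo_tool(
  commands=[
    [0,[-0.05,0,0],0],
    [0,[0,0,0],0],
    [0,[0,0,0],0],
  ],
)

```text
clock: 17.05
eef_pos: [0.3669, -0.3095, 0.0158]
tcp_rot: [0.997, -0.081, 0.002, 0.002]
ft_force: [6.9, -0.6, -2.1]
opening: 0.0228
finger_force: 88.4
```

Call:
servo_tool(
  commands=[
    [0,[-0.05,0,0],0],
    [0,[-0.05,0,0],0],
    [0,[0,0,0],0],
    [0,[0,0,0],0],
  ],
)

```text
clock: 17.45
eef_pos: [0.3643, -0.3078, 0.0156]
tcp_rot: [0.997, -0.081, 0.001, 0.001]
ft_force: [3.9, -0.1, -1.7]
opening: 0.0228
finger_force: 88.6
```

Call:
servo_tool(
  commands=[
    [0,[-0.05,0,0],0],
    [0,[-0.05,0,0],0],
    [0,[0,0,0],0],
    [0,[0,0,0],0],
  ],
)

```text
clock: 17.85
eef_pos: [0.3623, -0.307, 0.0154]
tcp_rot: [0.997, -0.081, -0.0, -0.0]
ft_force: [1.7, -1.0, -1.5]
opening: 0.0229
finger_force: 88.7
```

Call:
servo_tool(
  commands=[
    [0,[-0.05,0,0],0],
    [0,[-0.05,0,0],0],
    [0,[0,0,0],0],
    [0,[0,0,0],0],
  ],
)

```text
clock: 18.25
eef_pos: [0.3612, -0.3065, 0.0153]
tcp_rot: [0.997, -0.081, -0.0, -0.0]
ft_force: [0.1, -0.6, -1.3]
opening: 0.0226
finger_force: 88.7
```

```bash
cat > look.py <<'E'
from h import *
import sys
o=bot.get_obs();t=o['eef_pos']
a=np.radians(-9.38);ux=np.array([np.cos(a),np.sin(a)]);uy=np.array([-ux[1],ux[0]]);M=np.array([.527,-.3342])
print(t,(t[:2]-M)@ux,(t[:2]-M)@uy,o['ft_force'])
im,d,p,K,T=snap('scene',sys.argv[1])
x=(p[...,:2]-M)@ux;y=(p[...,:2]-M)@uy;Z=p[...,2];V=im.max(-1)
i=(x>-.05)&(x<.14)&(abs(y)<.075)
m=i&(Z>.062)&(Z<.085)&(V>110)
for lo in np.arange(-.07,.07,.02):
    k=m&(y>lo)&(y<lo+.02)
    if k.sum()>3:print(lo.round(3),k.sum(),'x',np.percentile(x[k],[2,10,50]).round(4),'z',np.percentile(Z[k],[5,50,95]).round(4))
m=(x>-.12)&(x<-.01)&(abs(y)<.012)&(Z>.05)&(Z<.13)
for lo in np.arange(-.11,.03,.02):
    k=m&(x>lo)&(x<lo+.02)
    if k.sum()>2:print('shank',lo.round(3),k.sum(),np.median(y[k]).round(4),np.percentile(Z[k],[5,50,95]).round(4))
A=cv2.resize(im[125:225,235:375],(784,560),interpolation=cv2.INTER_CUBIC);cv2.imwrite(f'pics/{sys.argv[1]}c.png',A[:,:,::-1])
E
python3 look.py s6
```

```text
[ 0.36118451 -0.30652199  0.01532581] -0.16810939455499196 0.00028306233143906504 [ 0.07814028 -0.56520683 -1.27172457]
-0.07 69 x [-0.0045  0.008   0.0565] z [0.0628 0.0698 0.0779]
-0.05 67 x [-0.0057 -0.0041  0.0485] z [0.0637 0.0738 0.0787]
-0.03 11 x [-0.0062 -0.0057 -0.0038] z [0.0621 0.0664 0.0783]
-0.01 42 x [-0.046  -0.0377 -0.0054] z [0.0662 0.0788 0.0841]
0.01 24 x [-0.0088 -0.0072 -0.0043] z [0.0634 0.0719 0.0775]
0.03 24 x [-0.008  -0.0073 -0.0056] z [0.0629 0.0702 0.0781]
0.05 168 x [-0.007  -0.0042  0.0725] z [0.0633 0.0706 0.0786]
0.07 12 x [0.0162 0.042  0.0789] z [0.0652 0.0763 0.0781]
shank -0.09 20 0.0034 [0.073  0.0814 0.087 ]
shank -0.07 18 0.0045 [0.0813 0.0858 0.0887]
shank -0.05 14 0.0044 [0.0821 0.0856 0.0883]
shank -0.03 17 0.0039 [0.0802 0.0853 0.0883]
```

View pics/s6c.png

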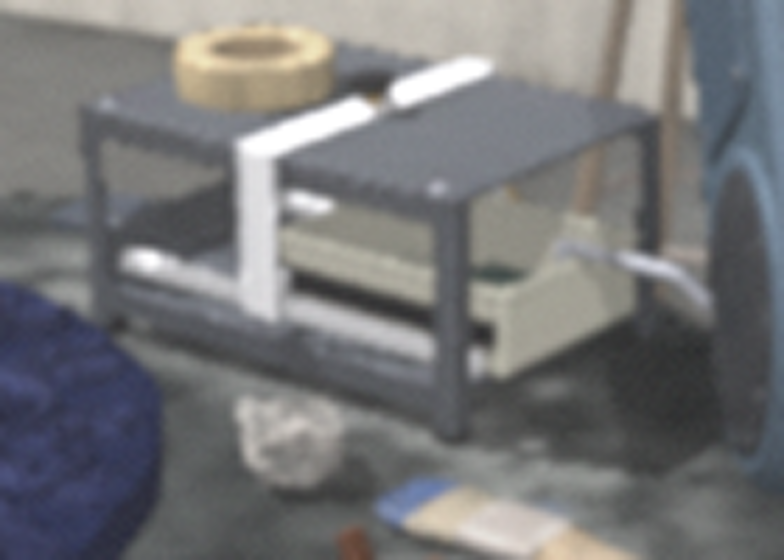

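The tray's front now stands about 5 mm out of the mouth at (500,300)–(640,280), and the shank is still level over the lip at (570,250). The drop in pull fits the ball falling into the notch. Next I'll feel for the stop.

Call:
servo_tool(
  commands=[
    [0,[-0.05,0,0],0],
    [0,[-0.05,0,0],0],
    [0,[0,0,0],0],
    [0,[0,0,0],0],
  ],
)

```text
clock: 18.7
eef_pos: [0.3603, -0.3063, 0.0153]
tcp_rot: [0.997, -0.081, -0.0, -0.0]
ft_force: [0.4, 0.4, -1.0]
opening: 0.0233
finger_force: 88.7
```

Call:
servo_tool(
  commands=[
    [0,[-0.05,0,0],0],
    [0,[-0.05,0,0],0],
    [0,[0,0,0],0],
    [0,[0,0,0],0],
  ],
)

```text
clock: 19.1
eef_pos: [0.3598, -0.3066, 0.0154]
tcp_rot: [0.997, -0.081, 0.0, 0.0]
ft_force: [1.1, 1.0, -1.9]
opening: 0.0229
finger_force: 88.6
```

Call:
servo_tool(
  commands=[
    [0,[-0.05,0,0],0],
    [0,[-0.05,0,0],0],
    [0,[0,0,0],0],
    [0,[0,0,0],0],
  ],
)

```text
clock: 19.5
eef_pos: [0.3594, -0.307, 0.0155]
tcp_rot: [0.997, -0.081, 0.001, 0.001]
ft_force: [4.4, 1.1, -2.9]
opening: 0.0231
finger_force: 88.6
```

Call:
servo_tool(
  commands=[
    [0,[-0.05,0,0],0],
    [0,[-0.05,0,0],0],
    [0,[-0.05,0,0],0],
    [0,[-0.05,0,0],0],
    [0,[0,0,0],0],
    [0,[0,0,0],0],
  ],
)

```text
clock: 20.1
eef_pos: [0.359, -0.3078, 0.0157]
tcp_rot: [0.997, -0.081, 0.002, 0.002]
ft_force: [10.1, 0.3, -3.3]
opening: 0.0229
finger_force: 88.4
```

Call:
servo_tool(
  commands=[
    [0,[-0.05,0,0],0],
    [0,[-0.05,0,0],0],
    [0,[-0.05,0,0],0],
    [0,[0,0,0],0],
    [0,[0,0,0],0],
  ],
)

```text
clock: 20.6
eef_pos: [0.3589, -0.3085, 0.0158]
tcp_rot: [0.997, -0.08, 0.003, 0.003]
ft_force: [13.5, 1.2, -5.0]
opening: 0.0232
finger_force: 88.4
```

Call:
servo_tool(
  commands=[
    [0,[-0.05,0,0],0],
    [0,[-0.05,0,0],0],
    [0,[-0.03,0,0],0],
    [0,[0,0,0],0],
    [0,[0,0,0],0],
    [0,[0,0,0],0],
  ],
)

```text
clock: 21.2
eef_pos: [0.3587, -0.309, 0.0159]
tcp_rot: [0.997, -0.08, 0.004, 0.004]
ft_force: [17.8, 2.4, -4.9]
opening: 0.0227
finger_force: 88.4
```

Call:
servo_tool(
  commands=[
    [0,[0,0,0],0],
    [0,[0,0,0],0],
    [0,[0,0,0],0],
    [0,[0,0,0],0],
    [0,[0,0,0],0],
  ],
)

```text
clock: 21.7
eef_pos: [0.3587, -0.309, 0.0159]
tcp_rot: [0.997, -0.08, 0.004, 0.004]
ft_force: [18.0, 1.5, -5.0]
opening: 0.0229
finger_force: 88.4
```

Call:
servo_tool(
  commands=[
    [0,[0,0,0],0],
    [0,[0,0,0],0],
    [0,[0,0,0],0],
    [0,[0,0,0],0],
    [0,[0,0,0],0],
  ],
)

```text
clock: 22.2
eef_pos: [0.3588, -0.309, 0.0159]
tcp_rot: [0.997, -0.08, 0.004, 0.004]
ft_force: [18.4, 2.1, -4.8]
opening: 0.0227
finger_force: 88.4
```

Call:
servo_tool(
  commands=[
    [0,[0.1,0,0],0],
    [0,[0.2,0,0],0],
    [0,[0.2,0,0],0],
    [0,[0.2,0,0],0],
    [0,[0.2,0,0],0],
    [0,[0.2,0,0],0],
    [0,[0,0,0],0],
    [0,[0,0,0],0],
  ],
)

```text
clock: 23.0
eef_pos: [0.3646, -0.3073, 0.0154]
tcp_rot: [0.997, -0.081, -0.0, -0.0]
ft_force: [-0.0, -0.2, -1.4]
opening: 0.0227
finger_force: 88.7
```

Call:
servo_tool(
  commands=[
    [0,[0,0,-0.5],0],
    [0,[0,0,-1],0],
    [0,[0,0,-1],0],
    [0,[0,0,-0.8],0],
    [0,[0,0,0],0],
    [0,[0,0,0],0],
  ],
)

```text
clock: 23.6
eef_pos: [0.365, -0.3077, 0.0489]
tcp_rot: [0.997, -0.081, 0.0, 0.0]
ft_force: [-0.1, -0.3, -1.9]
opening: 0.0232
finger_force: 88.8
```

Call:
servo_tool(
  commands=[
    [0,[-1,0,0],0],
    [0,[-2,0,0],0],
    [0,[-2,0,0],0],
    [0,[0,0,0],0],
    [0,[0,0,0],0],
  ],
)

```text
clock: 24.1
eef_pos: [0.3151, -0.2994, 0.0482]
tcp_rot: [0.997, -0.082, -0.0, -0.0]
ft_force: [0.2, -0.8, -2.6]
opening: 0.0231
finger_force: 88.8
```

Call:
servo_tool(
  commands=[
    [0,[0,0,-2],0],
    [0,[0,0,-3],0],
    [0,[0,0,-3],0],
    [0,[0,0,-3],0],
    [0,[0,0,0],0],
  ],
)

```text
clock: 24.6
eef_pos: [0.3179, -0.3023, 0.1617]
tcp_rot: [0.997, -0.081, 0.003, 0.004]
ft_force: [0.4, -0.7, -1.0]
opening: 0.023
finger_force: 89.0
```

```bash
python3 look.py s7
```

```text
[ 0.31794796 -0.30231951  0.161731  ] -0.2114527594642174 -0.0026174056590176254 [ 0.37072386 -0.69227834 -1.03019741]
-0.07 62 x [-0.0035  0.0116  0.0535] z [0.0629 0.0696 0.0779]
-0.05 88 x [-0.0094 -0.0073  0.0391] z [0.0638 0.0719 0.079 ]
-0.03 19 x [-0.0106 -0.0087 -0.0065] z [0.0649 0.0734 0.0784]
-0.01 21 x [-0.0103 -0.0102 -0.0057] z [0.0647 0.071  0.0779]
0.01 25 x [-0.0106 -0.0097 -0.0069] z [0.0635 0.0714 0.0778]
0.03 26 x [-0.0113 -0.0105 -0.0074] z [0.0633 0.0708 0.0786]
0.05 174 x [-0.0082 -0.0049  0.0713] z [0.0626 0.0703 0.0782]
0.07 8 x [0.0148 0.0367 0.1004] z [0.0652 0.0762 0.0785]
shank -0.03 4 0.0075 [0.0717 0.077  0.0789]
```

Call:
servo_tool(
  commands=[
    [0,[0,0,0],-0.05],
    [0,[0,0,0],-0.1],
    [0,[0,0,0],-0.14],
    [0,[0,0,0],-0.14],
    [0,[0,0,0],-0.14],
    [0,[0,0,0],-0.14],
    [0,[0,0,0],-0.14],
    [0,[0,0,0],-0.14],
  ],
)

```text
clock: 25.45
eef_pos: [0.3152, -0.2985, 0.1568]
tcp_rot: [0.914, 0.405, -0.0, -0.002]
ft_force: [-0.3, 0.3, -1.7]
opening: 0.0229
finger_force: 88.9
```

Call:
servo_tool(
  commands=[
    [0,[0,0,0],-0.14],
    [0,[0,0,0],-0.14],
    [0,[0,0,0],-0.14],
    [0,[0,0,0],-0.08],
    [0,[0,0,0],0],
    [0,[0,0,0],0],
  ],
)

```text
clock: 26.05
eef_pos: [0.3153, -0.2988, 0.1574]
tcp_rot: [0.788, 0.616, 0.0, -0.001]
ft_force: [-0.5, -0.0, -1.8]
opening: 0.0228
finger_force: 88.9
```

Call:
servo_tool(
  commands=[
    [0,[3,0.3,0],0],
    [0,[4.8,0.5,0],0],
    [0,[4.8,0.5,0],0],
    [0,[4.8,0.5,0],0],
    [0,[4.8,0.5,0],0],
    [0,[4.8,0.5,0],0],
    [0,[4.8,0.5,0],0],
    [0,[4.8,0.5,0],0],
  ],
)

```text
clock: 26.85
eef_pos: [0.4407, 0.0488, 0.1581]
tcp_rot: [0.788, 0.616, -0.0, -0.0]
ft_force: [1.6, -0.9, -2.2]
opening: 0.0228
finger_force: 88.9
```

Call:
servo_tool(
  commands=[
    [0,[1,0.2,0],0],
    [0,[0,0,0],0],
    [0,[0,0,0],0],
    [0,[0,0,0],0],
  ],
)

```text
clock: 27.25
eef_pos: [0.4441, 0.0546, 0.1582]
tcp_rot: [0.788, 0.615, -0.001, -0.0]
ft_force: [-0.1, 0.5, -1.3]
opening: 0.0228
finger_force: 88.9
```

```bash
cat > hk.py <<'E'
from h import *
o=bot.get_obs();t=o['eef_pos'];print(t,o['tcp_rot'])
im,d,p,K,T=snap('scene','s8')
R=76*np.pi/180;ux=np.array([np.cos(R),np.sin(R)])
rel=(p[...,:2]-t[:2]);a=rel@ux;l=rel@np.array([-ux[1],ux[0]])
m=(a>.1)&(a<.2)&(abs(l)<.03)&(p[...,2]>t[2]+.03);print('hook',m.sum(),'x max',np.percentile(a[m],[50,95,99]))
for lo in(.1,.12,.14,.16):
    k=m&(a>lo)&(a<lo+.02);print(lo,k.sum(),np.median(l[k]),np.percentile(p[k][:,2]-t[2],[5,50,95]))
E
python3 hk.py
```

```text
[0.44413487 0.05458409 0.15815654] [ 7.88351233e-01  6.15225135e-01 -5.39601275e-04 -2.75216683e-04]
hook 150 x max [0.15192262 0.17536121 0.17691265]
0.1 29 0.0007308797101628968 [0.06564145 0.06985925 0.07251907]
0.12 28 0.0007260702154167787 [0.06573175 0.06961258 0.07196868]
0.14 31 0.0015070942100837241 [0.06624463 0.06969015 0.07285723]
0.16 62 0.0003849763237959178 [0.04828812 0.06370842 0.07150921]
```

Call:
servo_tool(
  commands=[
    [0,[0.17,0.07,0],0],
    [0,[0,0,3],0],
    [0,[0,0,4],0],
    [0,[0,0,3],0],
    [0,[0,0,1.5],0],
    [0,[0,0,0],0],
    [0,[0,0,0],0],
  ],
)

```text
clock: 28.0
eef_pos: [0.4462, 0.0568, 0.0436]
tcp_rot: [0.788, 0.616, -0.0, -0.0]
ft_force: [-0.4, 0.1, -1.5]
opening: 0.0229
finger_force: 89.0
```

Call:
servo_tool(
  commands=[
    [0,[-0.08,-0.08,0],0],
    [0,[0,0,1],0],
    [0,[0,0,1],0],
    [0,[0,0,0.7],0],
    [0,[0,0,0.6],0],
    [0,[0,0,0.3],0],
    [0,[0,0,0],0],
    [0,[0,0,0],0],
  ],
)

```text
clock: 28.8
eef_pos: [0.4449, 0.0569, 0.0073]
tcp_rot: [0.788, 0.616, -0.0, -0.0]
ft_force: [0.1, 0.4, -1.5]
opening: 0.0229
finger_force: 89.0
```

Call:
servo_tool(
  commands=[
    [0,[-0.07,0,0.1],0],
    [0,[0,0,0.15],0],
    [0,[0,0,0.1],0],
    [0,[0,0,0],0],
    [0,[0,0,0],0],
  ],
)

```text
clock: 29.3
eef_pos: [0.4447, 0.0562, 0.0039]
tcp_rot: [0.788, 0.616, -0.0, -0.0]
ft_force: [-0.3, -0.4, -1.6]
opening: 0.0228
finger_force: 89.0
```

Call:
servo_tool(
  commands=[
    [0,[0,0,0.04],0],
    [0,[0,0,0.04],0],
    [0,[0,0,0],0],
    [0,[0,0,0],0],
  ],
)

```text
clock: 29.7
eef_pos: [0.4448, 0.0562, 0.0037]
tcp_rot: [0.788, 0.616, 0.0, 0.0]
ft_force: [-0.5, 1.0, 6.3]
opening: 0.0229
finger_force: 90.1
```

Seated. I'll release it and rise.

Call:
servo_tool(
  commands=[
    [0.4,[0,0,0],0],
    [0.7,[0,0,0],0],
    [1,[0,0,0],0],
    [1,[0,0,0],0],
    [1,[0,0,0],0],
    [1,[0,0,0],0],
    [1,[0,0,0],0],
    [1,[0,0,0],0],
  ],
  squeeze=20,
)

```text
clock: 30.5
eef_pos: [0.4447, 0.0562, 0.0031]
tcp_rot: [0.788, 0.616, -0.0, -0.0]
ft_force: [0.6, -0.3, -0.7]
opening: 0.085
finger_force: 0.0
```

Call:
servo_tool(
  commands=[
    [1,[0,0,-1],0],
    [1,[0,0,-2],0],
    [1,[0,0,-4],0],
    [1,[0,0,-4],0],
    [1,[0,0,-4],0],
    [1,[0,0,-4],0],
    [1,[0,0,0],0],
    [1,[0,0,0],0],
  ],
)

```text
clock: 31.3
eef_pos: [0.4449, 0.0562, 0.1944]
tcp_rot: [0.788, 0.616, 0.001, 0.001]
ft_force: [-0.7, -0.4, -0.9]
opening: 0.0853
finger_force: 0.0
```

```bash
python3 look.py s9; python3 - <<'E'
from h import *
a=np.load('pics/s9.npz');b=np.load('pics/scene0.npz')
v,u=np.mgrid[0:420,0:560]
for n,z in(('now',a),('start',b)):
    p=z['p'];hsv=cv2.cvtColor(z['im'],cv2.COLOR_RGB2HSV);Z=p[...,2]
    m=(u>220)&(u<325)&(v>215)&(v<260)&(Z>.055)&(Z<.09)&(hsv[...,1]>80)
    s=(u>225)&(u<275)&(v>230)&(v<270)&(Z>.045)&(Z<.09)&(hsv[...,1]<60)
    print(n,m.sum(),p[m].mean(0).round(4),s.sum(),p[s].mean(0).round(4))
A=np.hstack([cv2.resize(a['im'],(400,300)),cv2.resize(a['im'][200:290,220:340],(400,300),interpolation=cv2.INTER_CUBIC)]);cv2.imwrite('pics/fin.png',A[:,:,::-1])
E
```

```text
[0.44490644 0.0561754  0.19436206] -0.1446198918008917 0.3717759948754108 [-0.72253967 -0.39479019 -0.93858782]
-0.07 89 x [-0.0058  0.0116  0.0546] z [0.0631 0.0703 0.0778]
-0.05 64 x [-0.0093 -0.0068  0.0325] z [0.0635 0.0716 0.0787]
-0.03 22 x [-0.0109 -0.0101 -0.0063] z [0.0636 0.0728 0.0783]
-0.01 21 x [-0.0101 -0.0097 -0.0069] z [0.0626 0.0725 0.0781]
0.01 23 x [-0.0103 -0.0095 -0.0071] z [0.0638 0.0714 0.0776]
0.03 23 x [-0.0097 -0.0093 -0.0063] z [0.0639 0.0692 0.0781]
0.05 183 x [-0.0099 -0.0045  0.0705] z [0.063  0.0708 0.0784]
0.07 5 x [0.0043 0.017  0.1033] z [0.0623 0.0629 0.0754]
shank -0.03 3 -0.0102 [0.0687 0.0744 0.0759]
now 501 [0.4484 0.0664 0.0655] 185 [0.4756 0.1796 0.0696]
start 500 [0.4475 0.0661 0.0655] 189 [0.4759 0.1794 0.0694]
```

View pics/fin.png

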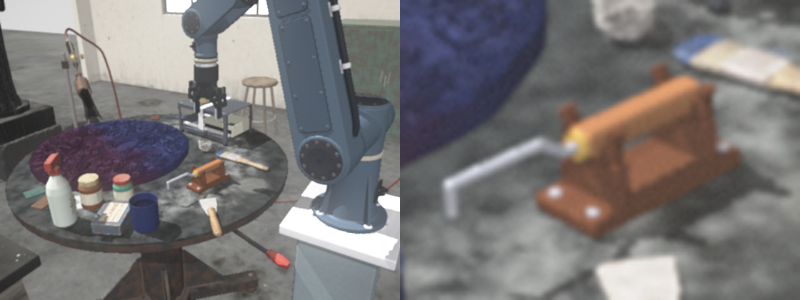

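The hook lies in its rest as at the start, with its measured centre within 1 mm. The tray is still drawn out and the gripper is clear.

```bash
python3 -c "
from workcell import bot
print(bot.hand_in())"
```

```text
the job is handed in; nothing more can be done
None
```

I handed the job in at about 31 s: the tray was drawn past the catch's ridge (the pull rose to 12.5 N, then dropped) to its stop, which took a steady pull of about 18 N for a second, and the hook is back in its rest within 1 mm; the first grasp closed on air above the handle because the fingertips sit about 35 mm short of the reported tool point.

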